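# Close up the row on the mounting plate

### The job

On the far rail of the mounting plate, push the three loose modular devices along the rail until they stand side by side without gaps, hard against the slim end bracket. On the near rail, slide the contactor along until it is centred straight in front of the three-pole breaker's final place. Do it all by pushing with the fingertips: lift or prise nothing off its rail, leave everything else on the plate and the bench alone, and finish clear.

Things in the scene. Friction and masses are not known exactly. Their poses are not given: they have to be found in the camera images.
- panel: Galvanised mounting plate of a control panel, 340 (x) by 500 (y) by 3 mm, fixed on the bench. Origin: centre of its underside; y runs along its two rails, x from the near rail to the far rail. Rails: 35 mm wide, 440 mm long, tops 18 mm above the bench, at x = +75 mm (far) and -75 mm (near). Wiring ducts 27 mm wide, 46 mm high along y at x = +148 and -148 mm.
- bracket: End bracket: slim dark grey screw clamp fixed on the far rail near one of its ends (left or right varies), 10 mm along the rail, 52 mm across, 43 mm high above the rail's top. The row is pushed against its flat side. Origin: its middle, at the height of the rail's top; axes as the plate's.
- outlet: Socket outlet fixed on the far rail near the end away from the bracket: 45 mm along the rail, 85 mm across, 61 mm high above the rail's top, with a round dark face. Not part of the row; it stays. Origin: its middle, at the height of the rail's top.
- breaker3: Three-pole breaker, the widest of the row: 54 mm along the rail, three black toggles tied by one bar. 85 mm across the rail up to 44 mm above the rail's top, nose 45 mm across up to 60 mm, toggle up to 70 mm; flat sides. Origin: mid-length, at the rail's top face; axes as the plate's. Hooked under the rail: it only slides, friction about 1 N; a quick push makes it glide on 1 to 3 mm.
- breaker2: Two-pole breaker: 36 mm along the rail, two black toggles tied by one bar. 85 mm across the rail up to 44 mm above the rail's top, nose 45 mm across up to 60 mm, toggle up to 70 mm; flat sides. Origin: mid-length, at the rail's top face; axes as the plate's. Hooked under the rail: it only slides, friction about 1 N; a quick push makes it glide on 1 to 3 mm.
- rcd: Earth-leakage switch: 36 mm along the rail, one black toggle and a small round test button. 85 mm across the rail up to 44 mm above the rail's top, nose 45 mm across up to 60 mm, toggle up to 70 mm; flat sides. Origin: mid-length, at the rail's top face; axes as the plate's. Hooked under the rail: it only slides, friction about 1 N; a quick push makes it glide on 1 to 3 mm.
- contactor: Contactor, dark grey, alone on the near rail: 45 mm along the rail; 80 mm across up to 32 mm above the rail's top, 66 mm across up to 52 mm, 46 mm across up to 70 mm. Origin: mid-length, at the rail's top face; axes as the plate's. Hooked under the rail: it only slides, friction about 1 N; a quick push makes it glide on 1 to 3 mm.
- screwdriver: Screwdriver 160 mm long lying on the plate between the rails, under 35 mm high; bystander. Origin: underneath it; x towards its tip.
- comb: Comb busbar, a grey bar 108 by 8 by 10 mm with copper teeth, lying on the plate between the rails for the next job; bystander. Origin: centre of its underside, y along it.
- lampholder: White porcelain lampholder, 104 mm across, 56 mm high, on the bench left of the plate; bystander. Origin: centre of its underside.
- tape: Roll of black tape, 68 mm across, 18 mm high, on the bench right of the plate; bystander. Origin: centre of its underside.
- junction_box: Open steel junction box, 100 by 100 by 45 mm, right of the plate; bystander. Origin: centre of its underside.
- multimeter: Dark hand multimeter, 150 by 75 by 42 mm, lying right of the plate; bystander. Origin: centre of its underside.
- pliers: Pliers, 195 mm long, 17 mm high, lying left of the plate; bystander. Origin: under the handles' meeting point.
Things that resemble listed ones, but are neither listed nor needed, are in the scene too. What is shaped like the contactor but green is not meant.

How it is judged:
By the outcome, as a careful person would: the job done as asked, in the order asked, and still so for the second after the job is handed in, with the robot touching nothing.
It also fails if it takes over 51 s, if anything falls off the work surface, if the arm or the gripper's body presses on something with over 40 N, if the wrist force passes 120 N, or if a joint passes its speed limit or range.

### The arm

A 7-joint arm with a two-finger parallel gripper is mounted at the origin on the work surface. World frame = base frame: x ahead of the robot, y to its left, z up, the work surface at z = 0. Lengths are in m, angles in rad, forces in N, time in s.
With the tool pointing down it reaches from about 0.35 to 0.9 m from the base axis. Payload 8.1 kg.
Tool frame: the origin (TCP) lies between the finger pads; the fingertips stand 22 mm ahead of it and the grasp point (between the pads) lies 3 mm ahead of it; z points along the fingers, y is the line along which they close (so a half turn about z gives the same grasp; the last joint's range is limited). The gripper opens to 92 mm and grips with 3 to 60 N. Pads are 19 mm wide; open, the fingers measure 130 mm over their backs; the gripper's body (75 mm by 190 mm) begins 47 mm behind the grasp point.
Start: joints at [1.055, 0.434, 0.025, 1.573, -0.012, 1.134, -0.075], TCP at [0.251, -0.573, 0.249] pointing down, gripper open.
Joint ranges: [-2.62, 2.62], [-0.44, 2.09], [-1.27, 1.32], [0.08, 2.57], [-1.32, 4.46], [0.12, 2], [-2.74, 2.74]. Speed limits (rad/s): [2.22, 2.22, 3.01, 3.01, 3.14, 3.14, 3.14].

### API

Orientations are given as a unit quaternion [x, y, z, w].
In Python, from rig import * gives the robot as it stands. The module is installed in compiled form; this text tells all that it offers.
- The arm moves only by the tool send_rows, never from a script. Its argument "moves" is text: rows parted by semicolons, each of 5 numbers parted by spaces: the opening in per cent of the stroke, from 0 (shut) to 100 (fully open), then the shift along the world's x, y, z in mm, then the turn about the world's z in degrees. A call has 1 to 20 rows; each row is the pose to reach, as a shift and turn from the pose commanded when the call began; what a row does not reach only later rows make up. A row lasts 1/10 s, in which the tool goes at most 50 mm and 8.59 degrees, less where a joint would pass 70% of its speed; a pose out of reach is approached as far as the arm can. A call with a gripper value outside its range is refused whole. The fingers move at their own pace and stop on an object; "grip_force" is the grip in N (left out, the last holds). Time passes only in rows, so rows that repeat a pose let the fingers close. It gives the time, the measured TCP pose, the force, the opening and the grip force at its end, in the units of the state.
- sense(): the state, without advancing time (a new reading comes with each control period).
- capture(name): name is "scene" or "top" or "wrist"; returns the picture (400x640x3 uint8, red, green, blue); there is no depth.
- camera_model(name): a dict with "fx", "fy", "cx", "cy" (pixels), "R" (3x3) and "t" (3): a world point X has camera coordinates R X + t; the wrist camera has in their place "mount" (4x4, takes a point from camera to tool coordinates, whose origin is the TCP and whose axes are the flange's). Camera axes: x right, y down, z forward; pixel columns grow to the right and rows downward; lengths in m; the calibration is good to about 2 mm. A picture is of the moment at which its call begins: read the wrist's pose just before it. camera_model takes no time and is no camera call.
- finish_job(): hands the job in; it is judged then, once.
The state is a dict: "clock": time; "joint_positions": joint angles; "joint_vel": joint speeds; "joint_torque": joint torques, N m; "position": TCP position; "tcp_rot": TCP orientation; "contact_force": force on the tool from outside, world axes, zero at the start; "ft_torque": the same for the moment, N m; "finger_gap": finger opening in m; "gripper_force": force on a finger pad.
Only numpy, scipy, OpenCV 4.12 (cv2) and the standard library are available. Lean on these libraries where they do the work, as an engineer would, in place of code of your own. Each camera call takes 0.05 s, during which the arm holds its last target. There are 200 camera calls.

## Working session

There is one attempt and no reset: what is moved stays moved. The work goes in short steps, Python scripts to look and compute and a tool call to move; the robot and the scene stay as the last step left them, time stands still between calls to the robot, and variables do not carry over. Pictures are saved under pics/ and viewed, at most 10 in all, crops included, and the job is handed in when it is done.

Besides the shell and the picture viewer there is one more tool, called after "Request:" as a command line: name --argument value ..., lists and objects as JSON in quotes. send_rows: Moves the arm, as the interface text tells. Its arguments: {"type":"object","properties":{"moves":{"type":"string"},"grip_force":{"type":"number"}},"required":["moves"]}

```bash
mkdir -p pics; python3 - <<'E'
from rig import *
import cv2
for n in("top","scene"):
    cv2.imwrite(f"pics/{n}0.png",capture(n)[:,:,::-1]); m=camera_model(n); print(n,m)
s=sense();print(s["position"],s["tcp_rot"],s["finger_gap"],s["clock"])
E
```

```text
top {'fx': 428.7972241135958, 'fy': 428.7972241135958, 'cx': 312.8048624899617, 'cy': 191.27673067045876, 'R': array([[-0.028129  , -0.99958778, -0.00574705],
       [-0.99528844,  0.02854077, -0.0926625 ],
       [ 0.09278832,  0.00311347, -0.99568099]]), 't': array([0.01015835, 0.47207031, 1.41648833])}
scene {'fx': 463.8109386417371, 'fy': 463.8109386417371, 'cx': 324.3342952220011, 'cy': 197.7765293654768, 'R': array([[-0.82601083,  0.56365234, -0.00146722],
       [ 0.48897327,  0.71527183, -0.49929084],
       [-0.28037699, -0.41313707, -0.86643321]]), 't': array([ 0.37282132, -0.21728488,  1.45911467])}
[ 0.25052485 -0.57214822  0.24805863] [ 9.78777528e-01  2.04924611e-01 -2.14237222e-04 -6.38855331e-04] 0.09199050224097063 0.1
```

View pics/top0.png

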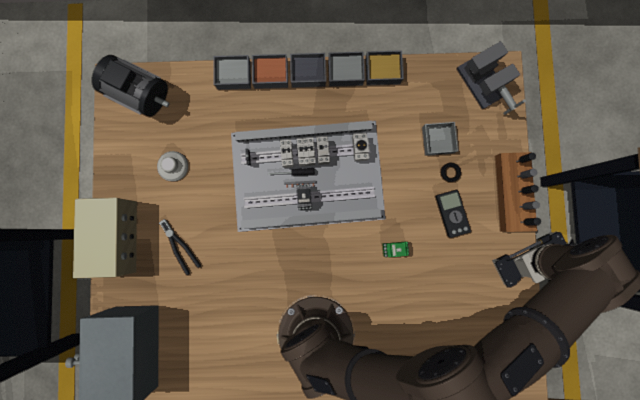

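View pics/scene0.png

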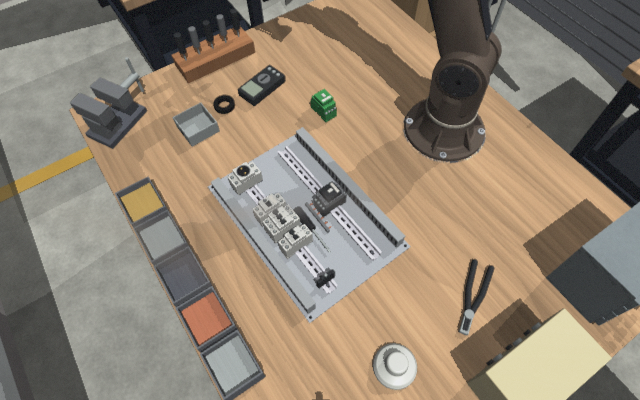

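Top view: the bracket is at (248,157) on the left end of the far rail and the outlet at (362,147). Three devices stand at about x=288, 306 and 322, row 152. The contactor is at (307,198), and the green look-alike at (397,250) is off the plate. Next I'll zoom in.

```bash
python3 - <<'E'
import cv2
t=cv2.imread("pics/top0.png")[115:235,228:390]; cv2.imwrite("pics/topz.png",cv2.resize(t,None,fx=4.9,fy=4.9,interpolation=cv2.INTER_CUBIC))
s=cv2.imread("pics/scene0.png")[150:300,220:360]; cv2.imwrite("pics/scz.png",cv2.resize(s,None,fx=4,fy=4,interpolation=cv2.INTER_CUBIC))
E
```

```text
(no output)
```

View pics/topz.png

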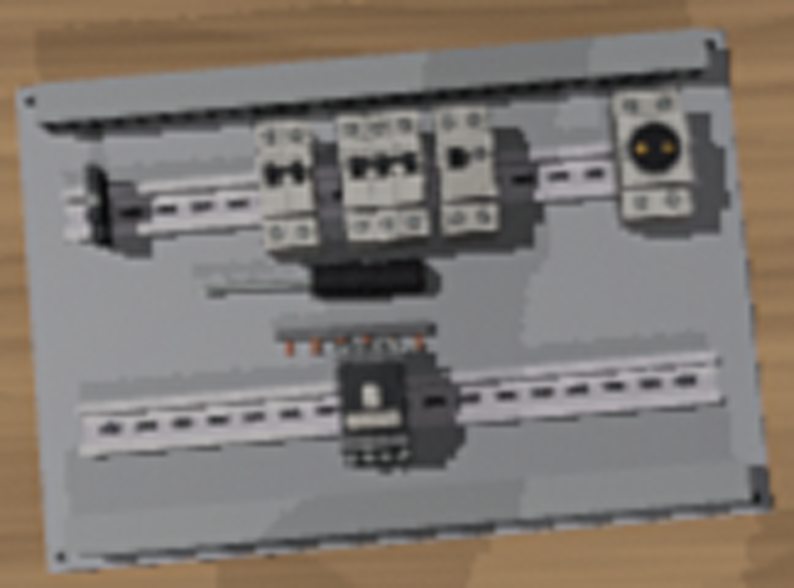

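View pics/scz.png

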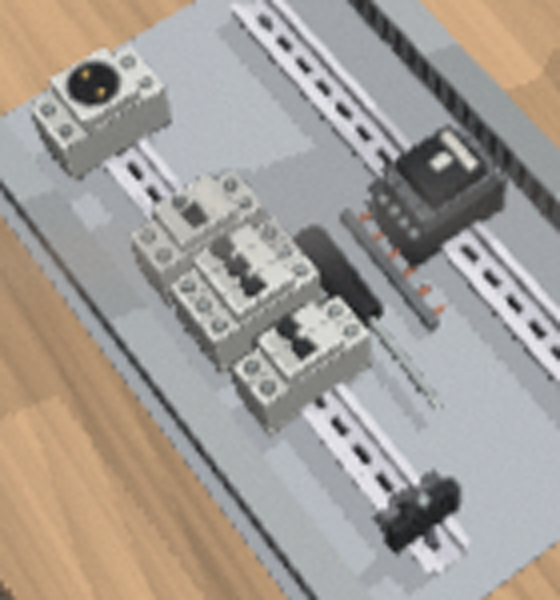

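Along the far rail from the bracket: breaker2 at zoom (288,180), breaker3 (383,175), rcd with round test button (467,165), then the fixed outlet (655,150). The dark grey contactor is at (375,400), not the green one at top-image (397,250). I'll push the rcd's right face towards +y, then the contactor the same way. Next I'll measure the panel.

```bash
cat > h.py <<'E'
import numpy as np, cv2
def cast(m,uv,z):
    uv=np.atleast_2d(np.float64(uv))
    d=np.c_[(uv[:,0]-m["cx"])/m["fx"],(uv[:,1]-m["cy"])/m["fy"],np.ones(len(uv))]@m["R"]
    c=-m["R"].T@m["t"]
    return c+d*((z-c[2])/d[:,2])[:,None]
E
python3 - <<'E'
from rig import *; from h import *
m=camera_model("top"); im=cv2.imread("pics/top0.png")
Z=lambda p:np.array(p)/4.9+np.array([228,115])-0.4
def P(n,p,z): print(n,np.round(cast(m,Z(p),z)[:,:2]*1000,1).tolist())
P("corners",[(18,88),(720,30),(770,510),(48,572)],.003)
P("near rail ends mid",[(80,431),(720,379)],.018)
P("far rail left end",[(66,215)],.018)
P("bracket top",[(98,205)],.061)
P("b2 shoulders front L,R",[(268,246),(318,243)],.062)
P("b3",[(347,238),(429,234)],.062)
P("rcd",[(444,231),(497,227)],.062)
P("outlet",[(622,222),(693,216)],.062)
P("contactor top L,R",[(340,365),(408,362)],.088)
# rail lines, bright mask
g=im.min(2)
for n in("top","scene"):
    mm=camera_model(n); g=cv2.imread(f"pics/{n}0.png").min(2)
    v,u=np.nonzero(g>0); X=cast(mm,np.c_[u,v],.018)[:,:2]; 
    val=g[v,u]
    yaw0=np.deg2rad(2.)
    for name,x0,lo,hi in(("near",None,0,0),):
        pass
    np.save(f"X_{n}.npy",np.c_[X,val])
E
```

```text
corners [[685.2, 272.0], [712.1, -222.9], [374.1, -243.3], [345.6, 254.9]]
near rail ends mid [[441.1, 229.1], [464.3, -210.6]]
far rail left end [[591.2, 236.8]]
bracket top [[589.8, 207.9]]
b2 shoulders front L,R [[558.5, 94.2], [559.6, 60.7]]
b3 [[562.4, 41.2], [563.5, -13.8]]
rcd [[565.2, -23.9], [566.9, -59.4]]
outlet [[567.8, -143.2], [570.5, -190.8]]
contactor top L,R [[474.5, 47.0], [475.2, 2.5]]
```

```bash
python3 - <<'E'
import numpy as np
for n in("top","scene"):
    D=np.load(f"X_{n}.npy")
    for nm,c,rs in(("near",(453.5,10),((-200,-45),(85,210))),("far",(604,19),((-118,-95),(105,170)))):
        best=[]
        for a in np.arange(1.5,5,.05):
            r=np.deg2rad(a); q=D[:,:2]*1000-c
            x=q@[np.cos(r),np.sin(r)]; y=q@[-np.sin(r),np.cos(r)]
            k=(abs(x)<28)&np.any([(y>l)&(y<h) for l,h in rs],0)
            b=np.int32((x[k]+28)//2); s=np.bincount(b,D[k,2],28)/np.maximum(np.bincount(b,minlength=28),1)
            best.append((np.var(s),a,s))
        v=np.array([q[0] for q in best]);aa=np.array([q[1] for q in best]);i=v.argmax()
        kk=v>v.max()-.15*(v.max()-v.min()); print(n,nm,aa[i],np.round(aa[kk].mean(),2),best[i][2].astype(int).tolist())
E
```

```text
top near 3.2000000000000015 3.15 [131, 131, 129, 124, 91, 127, 159, 168, 168, 164, 161, 150, 123, 106, 105, 137, 164, 163, 118, 128, 154, 165, 162, 146, 135, 129, 128, 129]
top far 3.4000000000000017 3.35 [108, 144, 97, 91, 92, 126, 159, 150, 166, 132, 131, 118, 86, 108, 98, 150, 137, 110, 107, 107, 161, 140, 158, 121, 126, 123, 118, 129]
scene near 3.1000000000000014 3.13 [160, 160, 160, 168, 196, 215, 215, 176, 122, 124, 174, 196, 199, 174, 138, 112, 132, 192, 215, 219, 219, 189, 129, 129, 152, 159, 160, 160]
scene far 3.2500000000000018 3.21 [179, 177, 178, 179, 200, 208, 196, 157, 134, 167, 183, 189, 163, 137, 107, 140, 190, 206, 209, 202, 211, 173, 149, 155, 156, 160, 160, 161]
```

Request:
send_rows --moves "0 30 40 0 8; 0 60 80 0 16; 0 90 120 0 24; 0 120 160 0 32; 0 150 200 0 40; 0 180 240 0 48; 0 210 280 0 56; 0 240 320 0 62; 0 270 360 0 69.5; 0 300 400 0 69.5; 0 330 440 0 69.5; 0 359 486 0 69.5; 0 359 486 0 69.5; 0 359 486 0 69.5; 0 359 486 -60 69.5; 0 359 486 -80 69.5; 0 359 486 -80 69.5; 0 359 486 -80 69.5"

```text
clock: 1.9
position: [0.6093, -0.088, 0.1692]
tcp_rot: [0.688, 0.726, -0.0, -0.0]
contact_force: [-0.0, -0.5, 0.4]
finger_gap: 0.0006
gripper_force: 0.0
```

```bash
python3 - <<'E'
from rig import *
import cv2
s=sense();cv2.imwrite("pics/w1.png",capture("wrist")[:,:,::-1])
print(s["clock"],s["position"],s["tcp_rot"],s["contact_force"],s["finger_gap"]); print(camera_model("wrist"))
E
```

```text
1.9 [ 0.60930264 -0.08803542  0.16920372] [ 6.88073315e-01  7.25641030e-01 -4.41084163e-04 -1.18671206e-04] [-0.02235285 -0.48306924  0.43973008] 0.0006019767027209988
{'fx': 310.3648648739972, 'fy': 310.3648648739972, 'cx': 325.69960512084594, 'cy': 194.9933398843732, 'mount': array([[-1.35672730e-04, -9.51976335e-01, -3.06171583e-01,
         8.35901996e-02],
       [ 9.99999892e-01, -2.65474302e-04,  3.82310262e-04,
        -5.57278185e-04],
       [-4.45231009e-04, -3.06171498e-01,  9.51976268e-01,
        -1.37388582e-01],
       [ 0.00000000e+00,  0.00000000e+00,  0.00000000e+00,
         1.00000000e+00]])}
```

View pics/w1.png

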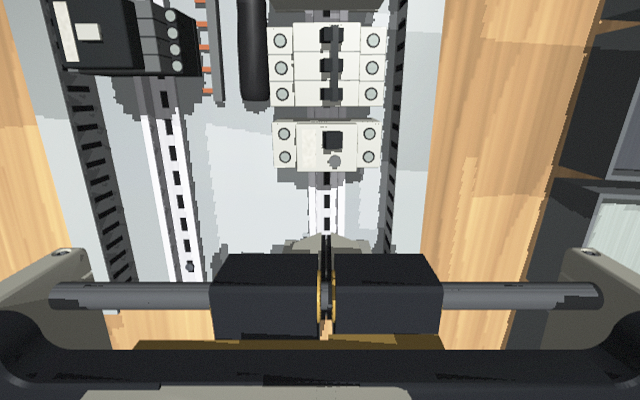

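The wrist view shows the rcd, with its test button at (334,161), nearest the tool. Its near edge is at row ~171, the rail is centred at column ~326 in line with the fingers, and the gap towards the tool is free.

```bash
cat >> h.py <<'E'
def wcast(s,m,uv,z):
    from scipy.spatial.transform import Rotation as Ro
    T=np.eye(4);T[:3,:3]=Ro.from_quat(s["tcp_rot"]).as_matrix();T[:3,3]=s["position"];M=T@m["mount"]
    return cast(dict(m,R=M[:3,:3].T,t=-M[:3,:3].T@M[:3,3]),uv,z)
def S(p): q=np.asarray(p)[:,:2]*1000-[604,19]; r=np.deg2rad(3.15); return np.round(np.c_[q@[np.cos(r),np.sin(r)],q@[-np.sin(r),np.cos(r)]],1)
E
python3 - <<'E'
from rig import *; from h import *
s=sense();m=camera_model("wrist")
print("tcp",S([s["position"]]))
print("rcd near corners, rail mid",S(wcast(s,m,[(275,168),(378,167)],.062)),S(wcast(s,m,[(326,215)],.018)))
print("contactor near corners top",S(wcast(s,m,[(66,73),(145,68)],.088)))
E
```

```text
tcp [[   0.4 -106.8]]
rcd near corners, rail mid [[-40.9 -79.3]
 [ 42.4 -78.6]] [[   0.4 -137.5]]
contactor near corners top [[-170.9   -9.1]
 [-118.4   -6.1]]
```

Request:
send_rows --moves "0 0 0 -50 0; 0 0 0 -90 0; 0 0 0 -107 0; 0 0 0 -107 0; 0 -0.3 5 -107 0; 0 -0.6 10 -107 0; 0 -0.8 15 -107 0; 0 -1.1 20 -107 0; 0 -1.4 25 -107 0; 0 -1.7 30 -107 0; 0 -1.9 35 -107 0; 0 -2.2 40 -107 0; 0 -2.5 45 -107 0; 0 -2.8 50 -107 0; 0 -3 55 -107 0; 0 -3.3 60 -107 0; 0 -3.6 65 -107 0; 0 -3.9 70 -107 0; 0 -4.1 75 -107 0; 0 -4.4 80 -107 0"

```text
clock: 3.95
position: [0.6054, -0.0061, 0.0618]
tcp_rot: [0.687, 0.726, 0.0, 0.0]
contact_force: [2.0, -3.0, 0.8]
finger_gap: 0.0005
gripper_force: 1.8
```

Request:
send_rows --moves "0 -0.2 4 0 0; 0 -0.4 8 0 0; 0 -0.7 12 0 0; 0 -0.9 16 0 0; 0 -1.1 20 0 0; 0 -1.3 24 0 0; 0 -1.5 28 0 0; 0 -1.8 32 0 0; 0 -2 36 0 0; 0 -2.2 40 0 0; 0 -2.4 44 0 0; 0 -2.6 48 0 0; 0 -2.8 51 0 0; 0 -3 54 0 0; 0 -3.1 57 0 0; 0 -3.3 60 0 0; 0 -3.4 62 0 0; 0 -3.5 64 0 0; 0 -3.5 64 0 0"

```text
clock: 5.85
position: [0.6016, 0.0581, 0.0617]
tcp_rot: [0.687, 0.726, 0.0, -0.0]
contact_force: [2.4, -1.8, 0.3]
finger_gap: 0.0004
gripper_force: 0.8
```

```bash
python3 - <<'E'
from rig import *; from h import *
s=sense();print(S([s["position"]]),s["contact_force"],s["clock"])
im=capture("wrist")[:,:,::-1];cv2.imwrite("pics/w2.png",im)
E
```

```text
[[-0.2 39.1]] [ 2.41751644 -1.78084151  0.3368481 ] 5.85
```

View pics/w2.png

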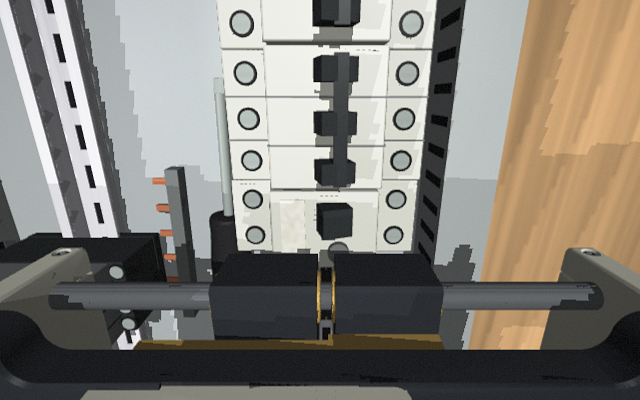

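The row is now contiguous: rcd toggle at (335,220), breaker3 toggles at 70–175, breaker2 above. It has not yet reached the bracket, so I continue slowly.

Request:
send_rows --moves "0 -0.1 1.5 0 0; 0 -0.2 3 0 0; 0 -0.2 4 0 0; 0 -0.3 5 0 0; 0 -0.3 6 0 0; 0 -0.4 7 0 0; 0 -0.4 8 0 0; 0 -0.4 8 0 0"

```text
clock: 6.7
position: [0.6012, 0.0659, 0.0616]
tcp_rot: [0.687, 0.726, -0.0, -0.0]
contact_force: [-0.1, -1.8, -0.6]
finger_gap: 0.0005
gripper_force: 0.8
```

Request:
send_rows --moves "0 -0.1 1 0 0; 0 -0.1 2 0 0; 0 -0.2 3 0 0; 0 -0.2 4 0 0; 0 -0.2 4 0 0"

```text
clock: 7.2
position: [0.6012, 0.0677, 0.0616]
tcp_rot: [0.688, 0.726, -0.001, 0.001]
contact_force: [0.4, -7.0, 0.2]
finger_gap: 0.0002
gripper_force: 3.6
```

Request:
send_rows --moves "0 -0.1 1 0 0; 0 -0.1 2 0 0; 0 -0.1 2 0 0; 0 -0.1 2 0 0"

```text
clock: 7.6
position: [0.6011, 0.0677, 0.0617]
tcp_rot: [0.688, 0.725, -0.002, 0.001]
contact_force: [-0.2, -11.7, 1.9]
finger_gap: 0.0002
gripper_force: 6.0
```

```bash
python3 - <<'E'
from rig import *; from h import *
s=sense();print(S([s["position"]]),s["contact_force"],s["clock"],s["position"])
E
```

```text
[[-0.2 48.8]] [ -0.15932978 -11.68875085   1.92715583] 7.6 [0.60114574 0.06774114 0.0616555 ]
```

Request:
send_rows --moves "0 0 -4 0 0; 0 0.3 -8 0 0; 0 0.8 -15 0 0; 0 0.8 -20 0 0; 0 0.8 -20 40 0; 0 0.8 -20 80 0; 0 0.8 -20 80 0; 0 -30 -40 80 0; 0 -60 -60 80 0; 0 -90 -80 80 0; 0 -120 -100 80 0; 0 -144 -106 80 0; 0 -144 -106 80 0; 0 -144 -106 40 0; 0 -144 -106 10 0; 0 -144 -106 0 0; 0 -144 -106 0 0"

```text
clock: 9.3
position: [0.4566, -0.0341, 0.0607]
tcp_rot: [0.687, 0.727, -0.001, -0.001]
contact_force: [-0.6, 0.7, 0.4]
finger_gap: 0.0003
gripper_force: 0.0
```

```bash
python3 - <<'E'
from rig import *; from h import *
s=sense();print(S([s["position"]]),s["contact_force"],s["clock"],s["position"],s["tcp_rot"])
im=capture("top")[:,:,::-1];cv2.imwrite("pics/t2.png",cv2.resize(im[115:235,228:390],None,fx=4.9,fy=4.9,interpolation=cv2.INTER_CUBIC))
E
```

```text
[[-150.1  -45. ]] [-0.64416808  0.72603825  0.3875335 ] 9.3 [ 0.45662009 -0.03413294  0.06068921] [ 6.87164831e-01  7.26500360e-01 -7.25538090e-04 -1.09293673e-03]
```

View pics/t2.png

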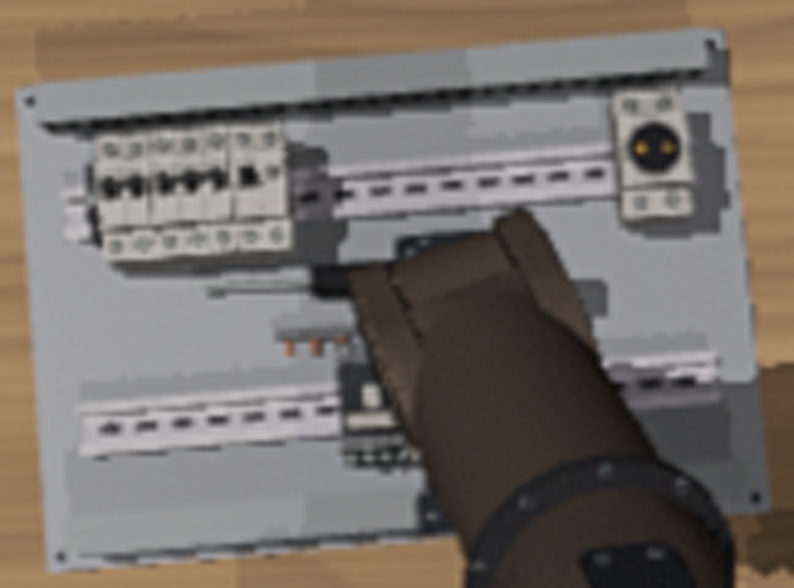

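The row stands tight against the bracket at zoom x≈95–290. Now the contactor: 134 mm of tool travel along the rail.

Request:
send_rows --moves "0 -0.2 4 0 0; 0 -0.4 8 0 0; 0 -0.7 12 0 0; 0 -0.9 16 0 0; 0 -1.1 20 0 0; 0 -1.3 24 0 0; 0 -1.5 28 0 0; 0 -1.8 32 0 0; 0 -2 36 0 0; 0 -2.2 40 0 0; 0 -2.4 44 0 0; 0 -2.6 48 0 0; 0 -2.9 52 0 0; 0 -3.1 56 0 0; 0 -3.3 60 0 0; 0 -3.5 64 0 0; 0 -3.7 68 0 0; 0 -4 72 0 0; 0 -4.2 76 0 0; 0 -4.4 80 0 0"

```text
clock: 11.35
position: [0.4526, 0.0458, 0.0617]
tcp_rot: [0.687, 0.726, -0.0, -0.0]
contact_force: [-0.5, 0.1, 0.7]
finger_gap: 0.0005
gripper_force: 0.5
```

Request:
send_rows --moves "0 -0.2 4 0 0; 0 -0.4 8 0 0; 0 -0.7 12 0 0; 0 -0.9 16 0 0; 0 -1.1 20 0 0; 0 -1.3 24 0 0; 0 -1.5 28 0 0; 0 -1.8 32 0 0; 0 -2 36 0 0; 0 -2.2 39 0 0; 0 -2.3 41 0 0; 0 -2.4 43 0 0; 0 -2.4 44 0 0; 0 -2.5 45 0 0; 0 -2.5 46 0 0; 0 -2.6 47 0 0; 0 -2.6 47 0 0"

```text
clock: 13.05
position: [0.4501, 0.0927, 0.0617]
tcp_rot: [0.687, 0.726, 0.0, -0.0]
contact_force: [0.5, -0.1, -0.6]
finger_gap: 0.0005
gripper_force: 0.0
```

```bash
python3 - <<'E'
from rig import *; from h import *
s=sense();print(S([s["position"]]),s["contact_force"],s["clock"],s["position"],s["tcp_rot"])
E
```

```text
[[-149.6   82. ]] [ 0.45159557 -0.13103979 -0.59559193] 13.05 [0.45012525 0.0926582  0.06174096] [ 6.87402270e-01  7.26276881e-01  9.90673731e-05 -2.96348294e-05]
```

Request:
send_rows --moves "0 -0.1 1 0 0; 0 -0.1 2 0 0; 0 -0.2 3 0 0; 0 -0.2 3.5 0 0; 0 -0.2 4 0 0; 0 -0.2 4.4 0 0; 0 -0.3 4.8 0 0; 0 -0.3 5.2 0 0; 0 -0.3 5.5 0 0; 0 -0.3 5.8 0 0; 0 -0.3 6.1 0 0; 0 -0.3 6.4 0 0; 0 -0.4 6.7 0 0; 0 -0.4 6.9 0 0; 0 -0.4 7.1 0 0; 0 -0.4 7.3 0 0; 0 -0.4 7.3 0 0"

```text
clock: 14.75
position: [0.4497, 0.0998, 0.0617]
tcp_rot: [0.687, 0.726, -0.0, -0.0]
contact_force: [0.6, -0.2, 0.3]
finger_gap: 0.0006
gripper_force: 0.4
```

```bash
python3 - <<'E'
from rig import *; from h import *
s=sense();print(S([s["position"]]),s["contact_force"],s["clock"],s["position"],s["tcp_rot"])
E
```

```text
[[-149.6   89.2]] [ 0.55492405 -0.22495147  0.30840352] 14.75 [0.44969255 0.09979801 0.06172862] [ 6.87416879e-01  7.26263061e-01 -2.50932699e-06 -1.40445937e-06]
```

Request:
send_rows --moves "0 0.1 -3 0 0; 0 0.4 -8 0 0; 0 0.8 -15 0 0; 0 1 -20 0 0; 0 1 -20 40 0; 0 1 -20 80 0; 0 1 -20 120 0; 0 -10 -60 140 0; 0 -30 -100 150 0; 0 -50 -140 150 0; 0 -50 -180 150 0; 0 -60 -220 150 0; 0 -70 -260 150 0; 0 -80 -300 150 0; 0 -90 -340 150 0; 0 -100 -380 150 0; 0 -100 -380 150 0; 0 -100 -380 150 0"

```text
clock: 16.55
position: [0.349, -0.2809, 0.2115]
tcp_rot: [0.688, 0.725, 0.0, -0.0]
contact_force: [-0.8, 0.7, 0.7]
finger_gap: 0.0008
gripper_force: 0.0
```

```bash
python3 - <<'E'
from rig import *; from h import *
s=sense();print(s["clock"],s["position"])
im=capture("top")[:,:,::-1];cv2.imwrite("pics/t3.png",cv2.resize(im[130:225,232:312],None,fx=6,fy=6,interpolation=cv2.INTER_CUBIC))
E
```

```text
16.55 [ 0.34899201 -0.28091799  0.21153497]
```

View pics/t3.png

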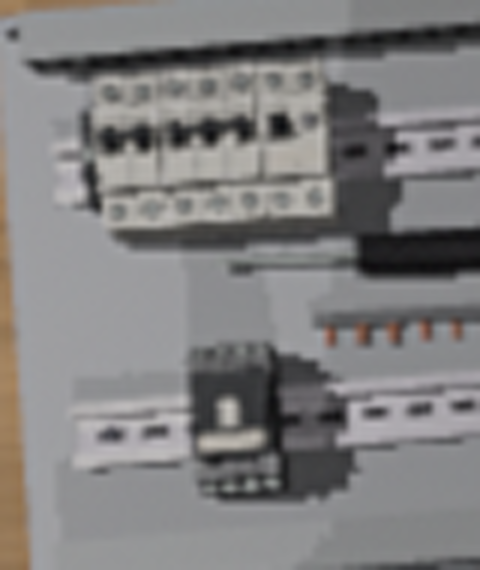

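```bash
python3 - <<'E'
from rig import *; from h import *
m=camera_model("top");Z=lambda p:np.array(p)/6+np.array([232,130])-0.4
print("row ends",S(cast(m,Z([(106,225),(332,213)]),.062)))
print("b3 mid toggle",S(cast(m,Z([(209,131)]),.085)))
print("contactor top",S(cast(m,Z([(193,410),(275,404)]),.088)))
E
```

```text
row ends [[-39.8 186.2]
 [-43.6  62.5]]
b3 mid toggle [[  2.9 124. ]]
contactor top [[-147.2  143.2]
 [-147.7   99.4]]
```

Touch says breaker3's centre is at s=121.3, while the top view gives about 124. I'll check both objects in one close wrist view.

Request:
send_rows --moves "0 18 40 0 0; 0 36 80 0 0; 0 54 120 0 0; 0 72 160 0 0; 0 90 200 0 0; 0 108 240 0 0; 0 126 280 0 0; 0 144 320 0 0; 0 160 360 0 0; 0 175 381 0 0; 0 175 381 -30 0; 0 175 381 -42 0; 0 175 381 -42 0; 0 175 381 -42 0"

```text
clock: 18.0
position: [0.5243, 0.1006, 0.1701]
tcp_rot: [0.687, 0.726, -0.0, -0.0]
contact_force: [0.0, -0.0, -0.2]
finger_gap: 0.0004
gripper_force: 0.0
```

```bash
python3 - <<'E'
from rig import *; from h import *
import json
s=sense();print(S([s["position"]]),s["clock"])
json.dump({k:np.array(s[k]).tolist() for k in("position","tcp_rot")},open("w4.json","w"))
im=capture("wrist")[:,:,::-1];cv2.imwrite("w4raw.png",im);cv2.imwrite("pics/w4.png",cv2.resize(im[0:290,140:540],None,fx=2,fy=2,interpolation=cv2.INTER_CUBIC))
E
```

```text
[[-75.1  85.9]] 18.0
```

View pics/w4.png

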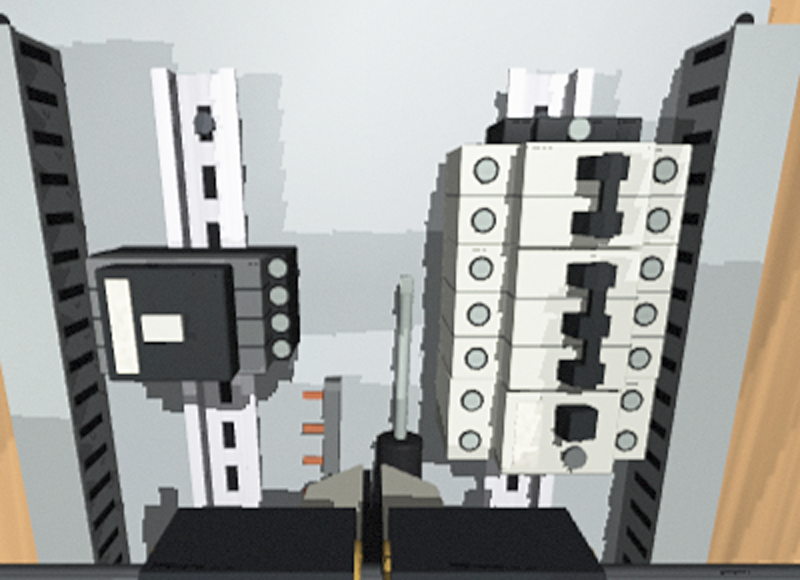

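```bash
python3 - <<'E'
from rig import *; from h import *
import json
s={k:np.array(v) for k,v in json.load(open("w4.json")).items()};m=camera_model("wrist")
Z=lambda p:np.array(p)/2+np.array([140,0])-0.25
def P(n,p,z):
    print(n,S(wcast(s,m,Z(p),z)).tolist())
P("rail ends",[(190,69),(550,69)],.018)
P("b3 shoulder",[(480,247),(470,385)],.062)
P("b3 nose",[(540,248),(540,390)],.078)
P("row ends shoulder",[(485,146),(470,459)],.062)
P("row near, nose",[(560,473)],.078)
P("b3 nose right",[(640,387),],.062)
P("contactor top",[(170,265),(170,381)],.088)
im=cv2.imread("w4raw.png").astype(int).sum(2)//3
for n,c in(("cont",(215,225)),("contR",(240,252)),("b3sh",(368,374)),("b3nose",(402,412))):
    print(n,im[118:200,c[0]:c[1]].mean(1).astype(int).tolist())
E
```

```text
rail ends [[-152.0, 218.2], [-0.8, 218.1]]
b3 shoulder [[-33.8, 148.8], [-35.0, 92.9]]
b3 nose [[-14.8, 149.8], [-10.4, 95.8]]
row ends shoulder [[-33.9, 185.2], [-33.4, 59.5]]
row near, nose [[0.7, 60.5]]
b3 nose right [[35.5, 92.0]]
contactor top [[-146.1, 144.9], [-150.3, 102.6]]
cont [201, 200, 200, 202, 170, 90, 32, 29, 45, 68, 76, 108, 131, 98, 37, 30, 47, 61, 63, 63, 64, 63, 62, 64, 63, 63, 62, 63, 63, 63, 62, 63, 62, 63, 62, 62, 62, 61, 53, 152, 231, 241, 238, 238, 238, 238, 238, 238, 238, 238, 239, 245, 196, 23, 49, 62, 61, 60, 60, 60, 60, 60, 61, 61, 59, 60, 60, 60, 59, 61, 60, 54, 61, 81, 87, 87, 87, 86, 87, 85, 83, 129]
contR [135, 130, 128, 132, 134, 107, 46, 29, 44, 68, 75, 116, 144, 107, 40, 33, 48, 60, 63, 61, 61, 62, 62, 62, 63, 62, 62, 63, 62, 63, 62, 62, 61, 62, 63, 62, 63, 62, 62, 62, 62, 62, 61, 62, 63, 61, 61, 61, 62, 61, 61, 61, 61, 60, 61, 61, 61, 61, 60, 60, 61, 60, 60, 61, 59, 60, 60, 59, 59, 60, 60, 53, 63, 82, 87, 88, 88, 88, 89, 90, 90, 91]
b3sh [212, 212, 217, 183, 185, 221, 223, 222, 223, 224, 225, 228, 232, 233, 234, 236, 237, 237, 237, 238, 238, 238, 238, 239, 238, 237, 240, 202, 205, 241, 239, 239, 239, 239, 240, 240, 240, 232, 225, 224, 227, 231, 237, 241, 240, 239, 239, 240, 242, 212, 169, 227, 241, 239, 239, 240, 240, 235, 218, 203, 190, 189, 195, 198, 219, 237, 239, 238, 238, 238, 233, 230, 235, 238, 238, 238, 236, 217, 190, 177, 175, 173]
b3nose [239, 239, 239, 243, 224, 125, 113, 215, 242, 240, 239, 240, 239, 239, 239, 239, 239, 239, 239, 239, 239, 239, 238, 239, 239, 239, 238, 239, 239, 241, 217, 176, 227, 241, 239, 239, 239, 238, 238, 239, 239, 239, 238, 239, 238, 238, 239, 239, 238, 239, 238, 237, 238, 240, 195, 172, 232, 239, 238, 237, 238, 238, 237, 236, 236, 236, 235, 234, 235, 233, 232, 234, 237, 237, 238, 240, 195, 117, 212, 241, 231, 229]
```

The wrist view shows the row tight at zoom rows 146–459 and the contactor centred within about 1 mm of breaker3. Rail ends agree to 0.1 mm, so the yaw is right. The touch measurement lies between the two cameras, so I'll retreat and hand in.

Request:
send_rows --moves "0 0 0 40 0; 0 0 0 80 0; 0 -18 -40 80 0; 0 -36 -80 80 0; 0 -54 -120 80 0; 0 -72 -160 80 0; 0 -90 -200 80 0; 0 -108 -240 80 0; 0 -126 -280 80 0; 0 -144 -320 80 0; 0 -144 -320 80 0; 0 -144 -320 80 0"

```text
clock: 19.25
position: [0.3804, -0.2202, 0.2508]
tcp_rot: [0.689, 0.725, 0.0, 0.001]
contact_force: [1.0, 1.7, -0.7]
finger_gap: 0.0005
gripper_force: 0.0
```

```bash
python3 -c "
from rig import *
print(sense()['position'],sense()['clock']); print(finish_job())"
```

```text
[ 0.38037661 -0.22019454  0.25076467] 19.25
the job is handed in; nothing more can be done
None
```

I handed the job in at 19.25 s: the three devices stand gap-free against the end bracket, and the contactor is set in front of breaker3 by touch (camera checks differ by −3 to +1.5 mm), with the arm clear.

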